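# Store a battery pack under the sliding cover

## Task

First slide the solvent pot out of the cover's path onto the empty printed ring, without lifting or tipping it. Then open the pocket's sliding cover, take the battery pack from its charging cradle and put it down on the work mat, let go and take it again across its sides, set it gently flat on the pocket floor between the two ribs, label up, and slide the cover fully shut. Never let the station knock the pot, and leave all the other things on the bench where they are.

Things in the scene. Friction and masses are not known exactly. Their poses are not given: they have to be found in the camera images.
- station: fixed grey station, place and yaw vary; origin on the bench under the centre of an open-topped pocket box. Outside 112 (x) by 84 (y) mm, wall tops 56 mm high, inside 100 by 72 mm. Its cover slides along station +y. Rail at x = 58 to 70, y = -44 to 152 mm, top 57 mm high. Two white rings (inner radius 42 mm) printed on the bench at station (0,108) mm, in the cover's path, and (-105,108) mm, empty
- seat (a point): centre of the pocket floor, 6 mm above the bench, axes as the station's. Two ribs 8 mm high run along station y, inner faces at x = +-26, outer +-30 mm: the pack lies between them, its length along station y, with 4 mm of play each way; room for a finger on either side over the ribs (walls at x = +-50 mm)
- ring_free (a point): centre of the empty ring, on the bench, at station (-105, +108) mm
- cover (a joint): cover opening in m: 0 fully shut, 0.09 fully open (slides along station +y); about 2 N of friction, stays where left. Starts 0 to 15 mm open
- cover_grip (a point): centre of the cover's black grip bar, 73 mm above the bench: bar 60 (station x) by 14 (station y) by 20 mm high, top 83 mm, on the middle of the flat cover plate (118 by 84 by 6 mm, top 63 mm above the bench). Moves with the cover
- cradle: fixed black charging cradle, base 110 (x) by 68 (y) by 8 mm, origin at the centre of its underside; place and yaw vary, may swap places with the mat. Two walls along x, 60 mm long, outer faces y = +-32.5 mm, 40 mm high, cover the pack's long sides; ends open but for lips 13 mm high at x = +-34 to +-38 mm. So only the pack's two ends can be gripped in it
- pack: loose grey battery pack, a block 64 (x) by 44 (y) by 28 (z) mm, origin at the centre of its underside, z up out of the face with the paper label and three brass contacts; 0.13 to 0.25 kg. Starts in the cradle, its underside 8 mm above the bench, its x along the cradle's
- workmat: fixed flat blue mat 120 (x) by 150 (y) by 3 mm thick, origin at the centre of its underside; kept free for putting the pack down
- pot: loose white solvent pot, origin at the centre of its underside, standing on the bench on the ring in the cover's path: body radius 30 mm to 52 mm high, narrowing to a neck, steel cap radius 22 mm from 72 to 96 mm high (top); 0.25 to 0.5 kg
- tub: bystander: tall white bottle, radius 33, 170 mm high, origin under its centre
- jar: bystander: jar, radius 30, 75 mm high, origin under its centre
- phone: bystander: phone lying flat, 150 (x) by 72 by 9 mm, origin at the centre of its underside
- driver: bystander: screwdriver 180 mm long lying along its x
- tin: bystander: round metal tin, radius 36, 55 mm high, origin under its centre
- brush: bystander: brush 170 mm long lying along its x
Mind the look-alikes: they are no part of the job. Of the things shaped like the workmat, the blue one is meant.

How it is judged (in metres and radians):
On the way, in this order (a step that is already met when the one before it is completed fails the run):
1. the pot stands inside the empty ring (horizontal distance between pot and ring_free below 0.013 m and angle between pot's own z axis and vertical below 0.1 rad), for 0.2 s.
2. the pack lies released on the work mat (x of pack in the frame of workmat between -0.06 and 0.06 m and y of pack in the frame of workmat between -0.075 and 0.075 m and z of pack in the frame of workmat below 0.008 m and angle between pack's own z axis and vertical below 0.1 rad and contact force between pack and the fingers below 0.1 N), for 0.1 s.
3. the pack lies on the pocket floor between the ribs, label up (x of pack in the frame of seat between -0.007 and 0.007 m and y of pack in the frame of seat between -0.007 and 0.007 m and z of pack in the frame of seat below 0.004 m and angle between the x axis of pack and the y axis of station, either way round below 0.15 rad and angle between pack's own z axis and vertical below 0.1 rad), for 0.2 s.
At the end, for the whole second after the job is handed in: the cover is shut to within 4 mm; the pack lies at rest flat on the pocket floor between the ribs, label up, within 7 mm of the middle and its length within 0.15 rad of station y; the pot stands upright at rest wholly inside the formerly empty ring, within 13 mm of its centre (all of step 1 and all of step 3 and value of joint cover below 0.004 m and height (world z) of pot below 0.005 m and linear speed of each of pack, pot below 0.02 m/s); the robot touches nothing.
It fails at once if the pot is lifted or tipped (height (world z) of pot above 0.008 m or angle between pot's own z axis and vertical above 0.2 rad).
It fails at once if the cover or station knocks the pot (contact force between station and pot above 1 N).
It fails at once if the pack is dropped into the pocket (faster than 0.4 m/s there) (horizontal distance between pack and seat below 0.04 m and z of pack in the frame of seat below 0.05 m and linear speed of pack above 0.4 m/s).
It fails at once if a bystander is moved by more than 25 mm (distance of any of tub, jar, phone, driver, tin, brush from where it was at the start of the episode above 0.025 m).
It also fails if it takes over 72 s, if anything falls off the work surface, if the arm or the gripper's body presses on something with over 40 N, if the wrist force passes 120 N, or if a joint passes its speed limit or range.

## Robot

A 6-joint arm with a two-finger parallel gripper is mounted at the origin on the work surface. World frame = base frame: x ahead of the robot, y to its left, z up, the work surface at z = 0. Lengths are in mm, angles in rad, forces in N, time in s.
With the tool pointing down it reaches from about 250 to 800 mm from the base axis. Payload 3.9 kg.
Tool frame: the origin (TCP) lies midway between the tips of the shut fingers; the grasp point (between the pads) lies 19 mm behind it; z points along the fingers, y is the line along which they close (so a half turn about z gives the same grasp; the last joint's range is limited). The gripper opens to 85 mm and grips with 20 to 120 N. Pads are 22 mm wide; open, the fingers measure 114 mm over their backs; the gripper's body (76 mm by 85 mm) begins 54 mm behind the grasp point. The pads swing forward as they close: fully open they stand 13 mm farther back than shut.
Start: joints at [1.281, 0.26, -0.138, 1.173, 0, 1.571], TCP at [150.02, 503.1, 231.304] pointing down, gripper open.
Joint ranges: [-2.78, 2.78], [-0.83, 1.72], [-1.28, 1.37], [-1.9, 2.12], [-1.57, 1.48], [-3.14, 3.14]. Speed limits (rad/s): [2.57, 2.57, 3.14, 3.14, 3.14, 3.14].

## Interface

Orientations are given as a unit quaternion [w, x, y, z].
In Python, from workcell import robot gives the robot as it stands.
- The arm moves only by the tool apply_moves, never from a script. Its argument "steps" is a list of rows, each a list of 7 numbers: the shift along the world's x, y, z each as a share of 0.05 m, from -1 to 1, then the turn, a rotation vector about the world's x, y, z each as a share of 180 degrees, from -1 to 1, then the finger opening in mm, from 0 to 85.4. A call has 1 to 10 rows; each row shifts and turns the commanded pose from where the row before left it; what a row does not reach is not made up. A row lasts 1/10 s, in which the tool goes at most 50 mm and 8.59 degrees, less where a joint would pass 70% of its speed; a pose out of reach is approached as far as the arm can. A call with a number of a shift or a turn outside -1 to 1 is refused whole. A call with a gripper value outside its range is refused whole. The fingers move at their own pace and stop on an object; "newtons" is the grip in N (left out, the last holds). Time passes only in rows, so rows that do not move let the fingers close. It gives the time, the measured TCP pose, the force, the opening and the grip force at its end, in the units of the state.
- robot.observe(): the state, without advancing time (a new reading comes with each control period).
- robot.grab_frame(name): name is "scene" or "top" or "wrist"; returns (picture, depth): 400x640x3 uint8, red, green, blue; 400x640 float32, mm along the optical axis (not along the pixel's ray), 0 where there is no reading.
- robot.camera_params(name): a dict with "camera_matrix" (3x3 intrinsics, pixels), "camera_from_world" (4x4, takes a point from world to camera coordinates). Camera axes: x right, y down, z forward; pixel columns grow to the right and rows downward; lengths in mm; the calibration is good to about 2 mm. The wrist camera is an equidistant fisheye: a pixel r from the principal point sees the ray r / f radians off the axis. A picture is of the moment at which its call begins: read the wrist's pose just before it. camera_params takes no time and is no camera call; for the wrist camera it gives the pose at the moment of the call.
- robot.close_job(): hands the job in; it is judged then, once.
The state is a dict: "time": time; "joint_pos": joint angles; "qd": joint speeds; "tau": joint torques, N m; "tool_pos": TCP position; "eef_rot": TCP orientation; "force": force on the tool from outside, world axes, zero at the start; "wrist_torque": the same for the moment, N m; "grip_width": finger opening in mm; "gripper_force": force on a finger pad.
Only numpy, scipy, OpenCV 4.12 (cv2) and the standard library are available. Lean on these libraries where they do the work, as an engineer would, in place of code of your own. Each camera call takes 0.05 s, during which the arm holds its last target. There are 200 camera calls.

## Working session

There is one attempt and no reset: what is moved stays moved. The work goes in short steps, Python scripts to look and compute and a tool call to move; the robot and the scene stay as the last step left them, time stands still between calls to the robot, and variables do not carry over. Pictures are saved under pics/ and viewed, at most 10 in all, crops included, and the job is handed in when it is done.

Besides the shell and the picture viewer there is one more tool, called after "Emit:" by a JSON object that holds its "method" and its "body". apply_moves: Moves the arm, as the interface text tells. Shift numbers are shares of 0.05 m and turn numbers shares of 180 degrees, none past 1 either way. Its arguments: {"type":"object","properties":{"steps":{"type":"array","items":{"type":"array","items":{"type":"number"}}},"newtons":{"type":"number"}},"required":["steps"]}

```bash
mkdir -p pics
cat > h.py <<'E'
import numpy as np, cv2
from workcell import robot
def grab(n):
    p=robot.camera_params(n); im,d=robot.grab_frame(n); return im,d,p
def cloud(d,p):
    K=np.array(p["camera_matrix"]);T=np.linalg.inv(np.array(p["camera_from_world"]))
    v,u=np.mgrid[0:d.shape[0],0:d.shape[1]]
    c=np.stack([(u-K[0,2])/K[0,0]*d,(v-K[1,2])/K[1,1]*d,d],-1)
    return c@T[:3,:3].T+T[:3,3]
E
python3 - <<'E'
from h import *
print(robot.observe())
for n in("scene","top"):
    im,d,p=grab(n); cv2.imwrite(f"pics/{n}0.png",im[...,::-1]); np.savez(f"{n}0.npz",im=im,d=d,K=p["camera_matrix"],T=p["camera_from_world"])
    print(n,np.round(p["camera_matrix"],1).tolist(),np.round(p["camera_from_world"],3).tolist(),(d==0).mean())
E
```

```text
{'time': 0.0, 'joint_pos': array([ 1.28100822e+00,  2.60660648e-01, -1.39370420e-01,  1.17275422e+00,
       -1.06293726e-05,  1.57079011e+00]), 'qd': array([-0.0001909 ,  0.00079002, -0.0004287 ,  0.00155456, -0.00026683,
        0.00024356]), 'tau': array([-8.26993164e-05, -4.05682254e+01,  2.53920454e+01,  1.86470523e-02,
        1.89381531e-04,  1.63075740e-06]), 'tool_pos': array([149.82006067, 502.43302971, 230.47669265]), 'eef_rot': array([-1.38334674e-04,  1.44384443e-01,  9.89521169e-01, -9.84826191e-04]), 'force': array([-0.30312878, -0.04412174, -0.22900279]), 'wrist_torque': array([-0.02711334, -0.08347915, -0.01674848]), 'gripper_force': 0.0, 'grip_width': 85.26461282921849}
scene [[428.7, 0.0, 318.8], [0.0, 428.7, 189.3], [0.0, 0.0, 1.0]] [[-0.3, 0.954, 0.014, 195.992], [0.562, 0.188, -0.806, -240.804], [-0.771, -0.234, -0.592, 1516.882], [0.0, 0.0, 0.0, 1.0]] 0.006140625
top [[418.6, 0.0, 316.3], [0.0, 418.6, 194.7], [0.0, 0.0, 1.0]] [[-0.01, -1.0, -0.012, -22.281], [-0.988, 0.011, -0.155, 550.645], [0.155, 0.011, -0.988, 1290.486], [0.0, 0.0, 0.0, 1.0]] 0.0036484375
```

View pics/top0.png

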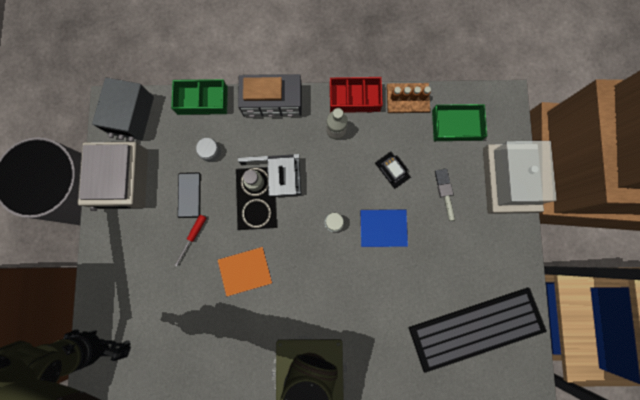

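View pics/scene0.png

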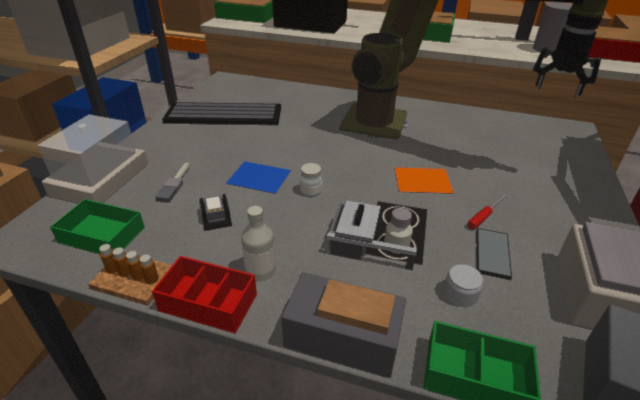

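The top view shows the station at about (284,175). The pot (252,180) stands on the ring nearest the cover, and the empty ring is at (256,213). The cradle with the pack is at (392,169) and the blue mat at (384,228).

Candidates that could be confused:
- **Pot:** (252,180) has the steel cap and stands on a ring. The others are (207,149), (335,222) and the bottle (337,123).
- **Mat:** blue (384,228), not orange (245,271).
- **Pack:** (392,169), the labelled block in the cradle, not the phone (188,194).

Next I'll measure these positions.

```bash
cat > m.py <<'E'
from h import *
def load(n):
    z=np.load(f"{n}0.npz"); return z["im"],z["d"],dict(camera_matrix=z["K"],camera_from_world=z["T"])
def rect(P,name):
    c=P.mean(0); r=cv2.minAreaRect(P[:,:2].astype(np.float32)); print(name,len(P),np.round(c,1),"rect",np.round(r[0],1),np.round(r[1],1),round(r[2],1))
for n in("top","scene"):
    im,d,p=load(n); C=cloud(d,p); x,y,z=C[...,0],C[...,1],C[...,2]
    hsv=cv2.cvtColor(im,cv2.COLOR_RGB2HSV); H,S,V=hsv[...,0],hsv[...,1],hsv[...,2]
    b=lambda u0,u1,v0,v1:(lambda m:(m.__setitem__((slice(v0,v1),slice(u0,u1)),True),m)[1])(np.zeros(z.shape,bool))
    R=dict(top=dict(st=b(232,305,148,235),cr=b(370,415,148,192),mat=b(355,412,204,250)),scene=dict(st=b(322,430,195,268),cr=b(195,235,190,230),mat=b(222,295,160,195)))[n]
    print(n,"bench z",np.median(z[(abs(z)<15)]))
    for nm,m in dict(mat=R["mat"]&(H>105)&(H<130)&(S>120),plate=R["st"]&(abs(z-63)<4)&(V>120),bar=R["st"]&(abs(z-83)<5)&(V<80),cap=R["st"]&(z>91)&(z<102),packtop=R["cr"]&(abs(z-36)<5),crwall=R["cr"]&(abs(z-41)<4)&(V<70),crall=R["cr"]&(V<60)&(z>4),black=R["st"]&(V<60)&(abs(z)<5),ring=R["st"]&(V>140)&(abs(z)<6)).items():
        m=cv2.morphologyEx(m.astype(np.uint8),cv2.MORPH_OPEN,np.ones((2,2)))>0
        if m.sum()>4: rect(C[m],nm)
    # other objects
    k,l,s,c=cv2.connectedComponentsWithStats(((z>6)&(z<250)&(x>150)&(x<900)&(abs(y)<600)).astype(np.uint8))
    for i in range(1,k):
        if s[i,4]>60:
            P=C[l==i]; print(" obj",np.round(c[i]),"x",np.round(np.percentile(P[:,0],[2,98])),"y",np.round(np.percentile(P[:,1],[2,98])),"z",round(np.percentile(P[:,2],98)))
im,d,p=load("top"); o=im[135:255,230:420]
cv2.imwrite("pics/crop1.png",cv2.resize(o,None,fx=4,fy=4,interpolation=cv2.INTER_CUBIC)[...,::-1])
E
python3 m.py
```

```text
top bench z 0.14926088082825117
mat 1715 [ 441.6 -246.6    7.5] rect [ 432.9 -180.9] [137. 300.] 8.2
plate 653 [604.   80.4  68.2] rect [496.5  53.3] [344.  107.1] 14.7
bar 66 [597.8  76.7  97.7] rect [482.4  28.8] [310.5  25.3] 22.5
cap 145 [597.6 171.3 102.5] rect [473.1  79.9] [353.3  42.4] 36.5
packtop 253 [ 631.5 -281.3   44.4] rect [ 512.2 -162.1] [ 66.6 408.1] 45.3
crwall 56 [ 634.6 -285.4   39.1] rect [ 634.4 -285.4] [45.8 70.8] 34.4
crall 410 [ 626.4 -280.7   22. ] rect [ 522.2 -158.7] [111.9 411.3] 41.6
black 1336 [534.5 157.6   2.1] rect [505.1  98.3] [335.2 266. ] 2.6
 obj [270. 100.] x [822. 898.] y [ 21. 215.] z 114
 obj [130. 148.] x [520. 893.] y [529. 598.] z 123
 obj [409. 100.] x [834. 894.] y [-406. -272.] z 83
 obj [348. 113.] x [744. 895.] y [-242.  -67.] z 171
 obj [198. 105.] x [838. 898.] y [274. 442.] z 63
 obj [460. 121.] x [734. 844.] y [-579. -419.] z 52
 obj [208. 149.] x [673. 736.] y [291. 355.] z 60
 obj [497. 176.] x [497. 699.] y [-599. -579.] z 151
 obj [393. 169.] x [588. 686.] y [-326. -232.] z 43
 obj [280. 173.] x [553. 677.] y [ 26. 209.] z 83
[... 657 characters left out ...]
.    49.8] rect [966.2 -51.7] [955.1  64.5] 34.6
crall 547 [ 669.4 -257.1   24. ] rect [975.  -57.4] [946.7  68.6] 33.2
black 1086 [560.9 182.3   4.9] rect [907.4 187.6] [914.1 129.7] 2.2
 obj [222. 118.] x [152. 224.] y [-597. -361.] z 24
 obj [156. 230.] x [523. 899.] y [-599.  -67.] z 151
 obj [172. 185.] x [479. 639.] y [-464. -419.] z 22
 obj [310. 179.] x [446. 495.] y [-107.  -55.] z 77
 obj [215. 212.] x [606. 693.] y [-316. -232.] z 41
 obj [479. 263.] x [421. 744.] y [293. 423.] z 56
 obj [369. 231.] x [560. 683.] y [ 28. 214.] z 96
 obj [601. 304.] x [542. 893.] y [529. 596.] z 121
 obj [349. 297.] x [833. 899.] y [ 24. 216.] z 112
 obj [486. 348.] x [841. 897.] y [274. 441.] z 61
```

View pics/crop1.png

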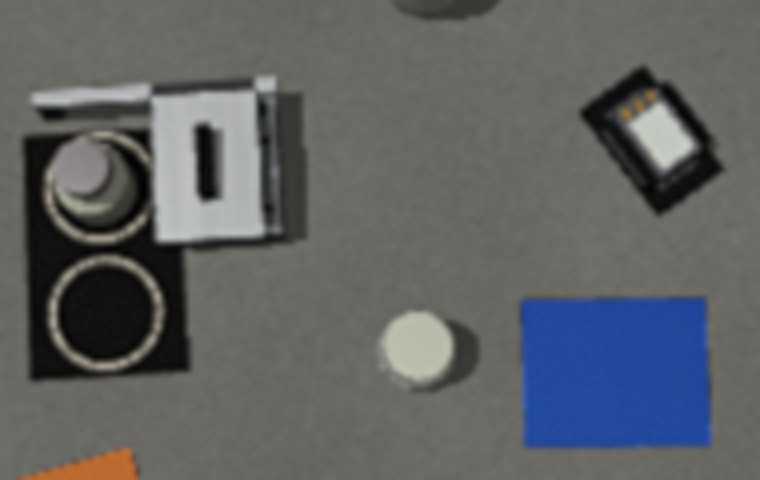

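The crop shows the pot with its steel cap at crop (80,165), the empty ring at (107,312), the cover bar at (207,160), the labelled pack at (660,130) with its contacts toward the upper left, and the blue mat at (617,370). Next I'll cast rays onto planes at the known heights.

```bash
cat >> h.py <<'E'
def ray(uv,p,h):
    K=np.array(p["camera_matrix"]);T=np.linalg.inv(np.array(p["camera_from_world"]))
    uv=np.atleast_2d(uv).astype(float); r=np.c_[uv,np.ones(len(uv))]@np.linalg.inv(K).T@T[:3,:3].T; o=T[:3,3]
    return (o+r*((h-o[2])/r[:,2])[:,None])[:,:2]
def blob(m,p,h,name,pt=None):
    k,l,s,c=cv2.connectedComponentsWithStats(m.astype(np.uint8))
    if k<2: print(name,"none");return
    i=1+np.argmax(s[1:,4]); v,u=np.nonzero(l==i); W=ray(np.c_[u,v],p,h); r=cv2.minAreaRect(W.astype(np.float32)); e=cv2.fitEllipse(W[cv2.convexHull(W.astype(np.float32),returnPoints=False)[:,0]].astype(np.float32)) if len(W)>20 else None
    print(name,len(W),"px",np.round(c[i]),"mean",np.round(W.mean(0),1),"rect",np.round(r[0],1),np.round(r[1],1),round(r[2],1),"ell",None if e is None else (np.round(e[0],1),np.round(e[1],1)))
E
cat > m2.py <<'E'
from m import load,np,cv2
from h import *
for n in("top","scene"):
    im,d,p=load(n); z=cloud(d,p)[...,2]; H,S,V=[a.astype(int) for a in cv2.split(cv2.cvtColor(im,cv2.COLOR_RGB2HSV))]
    def b(u0,u1,v0,v1): m=np.zeros(V.shape,bool); m[v0:v1,u0:u1]=1; return m
    B=dict(top=dict(bar=b(274,292,162,190),pl=b(266,297,150,200),ring=b(238,273,196,230),ringp=b(236,271,164,197),cr=b(370,415,148,192),mat=b(350,415,200,255),cap=b(240,256,166,186)),
      scene=dict(bar=b(352,372,203,233),pl=b(335,384,198,245),ring=b(375,425,232,263),ringp=b(380,420,203,235),cr=b(195,235,190,230),mat=b(222,295,160,195),cap=b(388,414,202,228)))[n]
    print(n)
    blob(B["mat"]&(H>105)&(H<130)&(S>120),p,3,"mat")
    blob(B["bar"]&(V<90),p,83,"bar")
    blob(B["pl"]&(V>130)&(z>50)&(z<75),p,63,"plate")
    blob(B["ring"]&(V>95),p,0,"ring")
    blob(B["ringp"]&(V>110)&(z<6),p,0,"ringp")
    blob(B["cr"]&(V>110)&(S<60),p,36,"label")
    blob(B["cr"]&(V<55)&(z>-5),p,8,"cradle")
    blob(B["cr"]&(S>100)&(V>80),p,36,"brass")
    blob(B["cap"]&(z>88),p,96,"cap")
E
python3 m2.py | sed -n '/^top$/,$p' | grep -v obj
python3 - <<'E'
from h import *
im,d,p=grab("scene")
cv2.imwrite("pics/s1.png",cv2.resize(im[170:280,180:440],(780,330),interpolation=cv2.INTER_CUBIC)[...,::-1])
E
```

```text
top
mat 1715 px [384. 228.] mean [ 445.1 -244.1] rect [ 445.5 -243.8] [150.3 116.5] 89.4 ell (array([ 446.2, -241. ]), array([130.8, 246. ]))
bar 93 px [281. 175.] mean [606.4  80.6] rect [607.5  79.4] [57.4 15.5] 0.2 ell (array([605.5,  80.2]), array([19.7, 63.3]))
plate 825 px [281. 176.] mean [609.4  82.4] rect [614.1  79.8] [125.9  96.3] 3.2 ell (array([615.2,  77.4]), array([132.9, 197.3]))
ring 158 px [256. 213.] mean [499.4 170.9] rect [499.8 171.2] [91.7 91.8] 45.0 ell (array([499.6, 170.7]), array([92.3, 93. ]))
ringp 49 px [250. 190.] mean [576.9 190.1] rect [581.  188.6] [88.8 39.3] 61.7 ell (array([600.4, 178.6]), array([81.9, 88.3]))
label 171 px [395. 168.] mean [ 634.4 -282. ] rect [ 634.7 -282.2] [50.  36.2] 34.6 ell (array([ 634.6, -282.5]), array([45. , 56.9]))
cradle 426 px [392. 171.] mean [ 633.5 -279.1] rect [ 638.9 -281.8] [107.9  75.3] 34.7 ell (array([ 637.6, -279.9]), array([ 85.9, 130.2]))
brass 5 px [389. 161.] mean [ 658.4 -265.4] rect [ 659.  -265.8] [3.2 6.6] 87.9 ell None
cap 150 px [250. 176.] mean [601.4 176.6] rect [601.2 178.4] [41.3 37.1] 0.8 ell 
[... 496 characters left out ...]
592.2 169.4] [65.6 94.9] 18.3 ell (array([587.5, 178.5]), array([ 72.3, 112.1]))
ringp 29 px [416. 222.] mean [505.1 208.7] rect [502.7 208.1] [10.8 52.4] 82.2 ell (array([502.3, 205.1]), array([16.7, 51.6]))
label 327 px [210. 198.] mean [ 621.9 -300.6] rect [ 624.3 -305. ] [90.  61.1] 32.7 ell (array([ 621.4, -302.9]), array([ 67. , 100.2]))
cradle 527 px [215. 216.] mean [ 651.2 -272.1] rect [ 634.3 -284. ] [131.5  69.1] 35.5 ell (array([ 629.5, -286.4]), array([ 73.4, 208.9]))
brass 6 px [214. 210.] mean [ 659.8 -266.1] rect [ 659.8 -266.1] [8.3 2.4] 28.5 ell None
cap 235 px [401. 215.] mean [608.3 175.2] rect [608.4 174.2] [50.4 41.7] 7.7 ell (array([608.2, 175.1]), array([43.2, 50.6]))
```

View pics/s1.png

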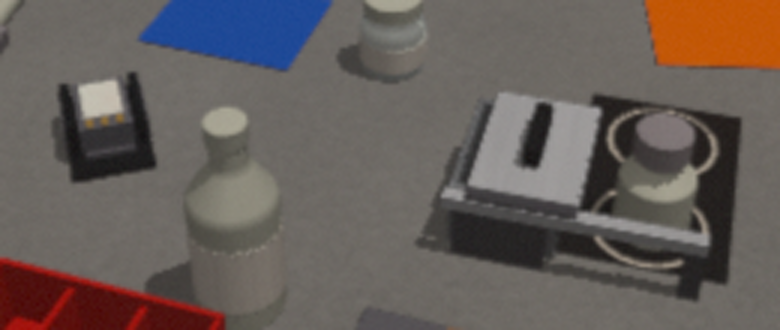

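Both views agree on the station: yaw about +3°, origin about (610, 68), cover about 12 mm open. The other positions are:

| Thing | Position (mm) |
|---|---|
| Pot | (603, 176) |
| Free ring | (499.6, 170.8) |
| Pack | (637, -281), yaw about 35° |
| Mat | (447, -244) |

These sizes match the ones given. I'll move above the pot.

Emit:
{"method": "apply_moves", "body": {"steps": [[0.75, -0.54, 0, 0, 0, -0.0435, 64], [0.75, -0.54, 0, 0, 0, -0.0435, 64], [0.75, -0.54, 0, 0, 0, -0.0435, 64], [0.75, -0.54, 0, 0, 0, -0.0435, 64], [0.75, -0.54, 0, 0, 0, -0.0435, 64], [0.75, -0.54, 0, 0, 0, -0.0435, 64], [0.75, -0.54, 0, 0, 0, -0.0435, 64], [0.75, -0.54, 0, 0, 0, -0.0435, 64], [0.75, -0.54, 0, 0, 0, -0.0435, 64], [0.75, -0.54, 0, 0, 0, 0, 64]], "newtons": 40}}

```text
time: 1.15
tool_pos: [526.2, 231.6, 231.0]
eef_rot: [-0.0, 0.69, 0.724, -0.0]
force: [-0.1, 0.6, 0.2]
grip_width: 64.0
gripper_force: 0.0
```

Emit:
{"method": "apply_moves", "body": {"steps": [[0.75, -0.54, -0.2, 0, 0, 0, 64], [0.75, -0.54, -0.2, 0, 0, 0, 64], [0, 0, 0, 0, 0, 0, 64], [0, 0, 0, 0, 0, 0, 64]]}}

```text
time: 1.55
tool_pos: [599.9, 178.2, 210.0]
eef_rot: [-0.001, 0.69, 0.724, -0.001]
force: [-1.0, -0.2, -0.4]
grip_width: 64.0
gripper_force: 0.0
```

```bash
cat >> h.py <<'E'
def wrist(name=None):
    s=robot.observe(); p=robot.camera_params("wrist"); im,d=robot.grab_frame("wrist")
    if name: cv2.imwrite(f"pics/{name}.png",im[...,::-1])
    return im,d,p,s
def wray(uv,p,h):
    K=np.array(p["camera_matrix"]);T=np.linalg.inv(np.array(p["camera_from_world"]))
    uv=np.atleast_2d(uv).astype(float); a=(uv-[K[0,2],K[1,2]])/[K[0,0],K[1,1]]; t=np.hypot(*a.T)+1e-9
    r=np.c_[a/t[:,None]*np.sin(t)[:,None],np.cos(t)]@T[:3,:3].T; o=T[:3,3]
    return (o+r*((h-o[2])/r[:,2])[:,None])[:,:2]
E
python3 - <<'E'
from h import *
im,d,p,s=wrist("w1"); np.savez("w1.npz",im=im,d=d,K=p["camera_matrix"],T=p["camera_from_world"])
print(s["tool_pos"],s["eef_rot"],s["joint_pos"],np.round(np.array(p["camera_from_world"]),2).tolist(),p["camera_matrix"])
E
```

```text
[599.92186866 178.1702342  210.01290412] [-0.00087965  0.6895642   0.72422334 -0.00099766] [2.88420099e-01 4.45467152e-01 8.67365389e-02 1.21467224e+00
 5.31449278e-04 1.81019537e+00] [[1.0, 0.05, -0.0, -607.35], [0.05, -0.95, 0.32, 105.39], [0.01, -0.32, -0.95, 409.69], [0.0, 0.0, 0.0, 1.0]] [[309.70691629   0.         321.74059474]
 [  0.         309.70691629 198.07267075]
 [  0.           0.           1.        ]]
```

View pics/w1.png

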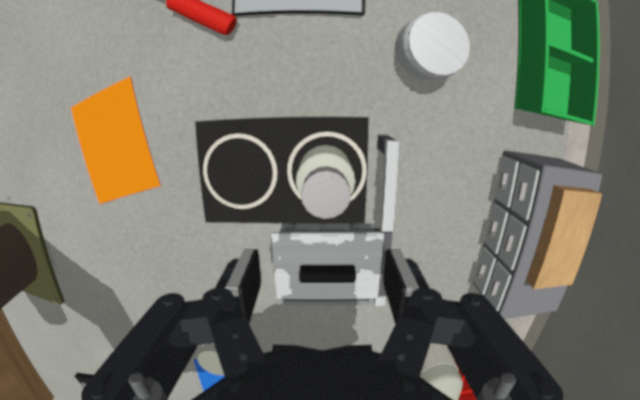

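The wrist view shows the cap at (326,195), the pot's ring at (327,168), the free ring at (240,172), the cover bar at (327,273) and the rail at (391,185). I'll refine the positions from it.

```bash
cat > m3.py <<'E'
from h import *
z=np.load("w1.npz"); im=z["im"]; p=dict(camera_matrix=z["K"],camera_from_world=z["T"])
H,S,V=[a.astype(int) for a in cv2.split(cv2.cvtColor(im,cv2.COLOR_RGB2HSV))]
def b(u0,u1,v0,v1): m=np.zeros(V.shape,bool); m[v0:v1,u0:u1]=1; return m
def hull(m,h,n):
    k,l,s,c=cv2.connectedComponentsWithStats(m.astype(np.uint8)); i=1+np.argmax(s[1:,4]); v,u=np.nonzero(l==i)
    W=wray(np.c_[u,v],p,h).astype(np.float32); r=cv2.minAreaRect(W); e=cv2.fitEllipse(cv2.convexHull(W))
    print(n,len(W),np.round(c[i]),"rect",np.round(r[0],1),np.round(r[1],1),round(r[2],2),"ell",np.round(e[0],1),np.round(e[1],1))
hull(b(200,281,130,212)&(V>120),0,"ringfree")
hull(b(285,370,128,175)&(V>130)&~b(297,356,145,210),0,"ringpot")
hull(b(295,358,262,284)&(V<70),83,"bar")
m=b(300,352,170,222)&(S>8)&(V>110); 
print(im[195,326],im[160,326],im[240,326],im[185,391])
hull(b(298,354,168,222)&((im[...,0].astype(int)-im[...,1])>8),96,"cap")
hull(b(374,400,130,230)&(V>170),57,"rail")
hull(b(268,386,232,302)&(V>130),63,"plate")
E
python3 m3.py
```

```text
ringfree 1131 [241. 170.] rect [499.7 170.6] [93.8 93.5] 0.77 ell [499.5 170.5] [94.  94.5]
ringpot 679 [332. 149.] rect [604.7 198.4] [96.7 54.5] 4.83 ell [615.4 194.7] [ 66.5 120.4]
bar 919 [327. 273.] rect [609.4  89.7] [55.9 19.8] 2.85 ell [608.6  89.3] [21.3 99.1]
[186 182 181] [209 211 195] [203 206 204] [207 210 208]Traceback (most recent call last):
  File "m3.py", line 14, in <module>
    hull(b(298,354,168,222)&((im[...,0].astype(int)-im[...,1])>8),96,"cap")
    ~~~~^^^^^^^^^^^^^^^^^^^^^^^^^^^^^^^^^^^^^^^^^^^^^^^^^^^^^^^^^^^^^^^^^^^
  File "m3.py", line 6, in hull
    k,l,s,c=cv2.connectedComponentsWithStats(m.astype(np.uint8)); i=1+np.argmax(s[1:,4]); v,u=np.nonzero(l==i)
                                                                      ~~~~~~~~~^^^^^^^^^
    return _wrapfunc(a, 'argmax', axis=axis, out=out, **kwds)
    return bound(*args, **kwds)
ValueError: attempt to get argmax of an empty sequence
```

Emit:
{"method": "apply_moves", "body": {"steps": [[0.08, 0, -0.74, 0, 0, 0, 64], [0, 0, -0.74, 0, 0, 0, 64], [0, 0, -0.74, 0, 0, 0, 64], [0, 0, -0.74, 0, 0, 0, 64], [0, 0, 0, 0, 0, 0, 64], [0, 0, 0, 0, 0, 0, 40], [0, 0, 0, 0, 0, 0, 40], [0, 0, 0, 0, 0, 0, 40], [0, 0, 0, 0, 0, 0, 40]], "newtons": 30}}

```text
time: 2.5
tool_pos: [605.2, 179.7, 65.4]
eef_rot: [0.001, 0.689, 0.725, 0.002]
force: [-1.1, 0.7, 2.3]
grip_width: 43.2
gripper_force: 32.4
```

Emit:
{"method": "apply_moves", "body": {"steps": [[-0.21, -0.014, 0, 0, 0, 0, 40], [-0.21, -0.014, 0, 0, 0, 0, 40], [-0.21, -0.014, 0, 0, 0, 0, 40], [-0.21, -0.014, 0, 0, 0, 0, 40], [-0.21, -0.014, 0, 0, 0, 0, 40], [-0.21, -0.014, 0, 0, 0, 0, 40], [-0.21, -0.014, 0, 0, 0, 0, 40], [-0.21, -0.014, 0, 0, 0, 0, 40], [-0.21, -0.014, 0, 0, 0, 0, 40], [-0.21, -0.014, 0, 0, 0, 0, 40]]}}

```text
time: 3.5
tool_pos: [501.3, 172.6, 65.1]
eef_rot: [0.002, 0.689, 0.725, 0.003]
force: [6.6, -0.4, 4.3]
grip_width: 43.2
gripper_force: 32.4
```

Emit:
{"method": "apply_moves", "body": {"steps": [[0, 0, 0, 0, 0, 0, 40], [0, 0, 0, 0, 0, 0, 40]]}}

```text
time: 3.7
tool_pos: [499.0, 172.4, 64.9]
eef_rot: [0.0, 0.689, 0.725, 0.001]
force: [0.4, -0.4, 9.8]
grip_width: 43.1
gripper_force: 32.8
```

Run:
```python
from h import *
print(robot.observe()["tool_pos"])
im,d,p,s=wrist()
im,d,p=grab("top"); cv2.imwrite("pics/t2.png",cv2.resize(im[150:250,220:320],(600,600),interpolation=cv2.INTER_CUBIC)[...,::-1])
```

```text
[499.02759613 172.38585099  64.92830615]
```

View pics/t2.png

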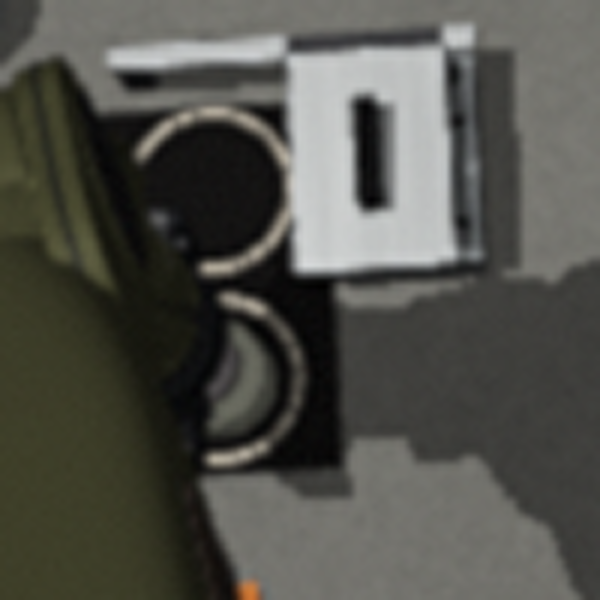

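The pot's base sits concentric inside the empty ring (crop (245,380)). I'll release it, lift, and turn toward the cover bar.

Emit:
{"method": "apply_moves", "body": {"steps": [[0, 0, 0, 0, 0, 0, 66], [0, 0, 0, 0, 0, 0, 66], [0, 0, 0, 0, 0, 0, 66], [0, 0, 0.4, 0, 0, 0, 66], [0, 0, 0.8, 0, 0, 0, 66], [0.2, -0.16, 0.8, 0, 0, 0.0455, 66], [0.2, -0.16, 0.5, 0, 0, 0.0455, 66], [0.2, -0.16, 0, 0, 0, 0.0455, 60], [0.2, -0.16, 0, 0, 0, 0.0455, 50], [0.2, -0.16, 0, 0, 0, 0.0455, 50]]}}

```text
time: 4.8
tool_pos: [548.5, 131.6, 187.9]
eef_rot: [-0.001, 0.389, 0.921, -0.0]
force: [-0.2, 0.0, -0.2]
grip_width: 50.0
gripper_force: 0.0
```

Emit:
{"method": "apply_moves", "body": {"steps": [[0.2, -0.16, 0, 0, 0, 0.0455, 50], [0.2, -0.16, 0, 0, 0, 0.0455, 50], [0.2, -0.16, 0, 0, 0, 0.0455, 50], [0.2, -0.16, 0, 0, 0, 0.0455, 50], [0.2, -0.16, 0, 0, 0, 0.0455, 50], [0.2, -0.16, 0, 0, 0, 0.0455, 50], [0, 0, 0, 0, 0, 0, 50], [0, 0, 0, 0, 0, 0, 50]]}}

```text
time: 5.6
tool_pos: [608.0, 84.1, 187.5]
eef_rot: [-0.001, -0.025, 1.0, 0.0]
force: [-0.2, -0.5, -0.4]
grip_width: 49.9
gripper_force: 0.0
```

Run:
```python
from h import *
im,d,p,s=wrist("w2"); print(s["tool_pos"],s["eef_rot"],s["joint_pos"])
np.savez("w2.npz",im=im,d=d,K=p["camera_matrix"],T=p["camera_from_world"])
```

```text
[608.04375351  84.07550829 187.50986785] [-1.17605411e-03 -2.46642457e-02  9.99695097e-01  7.42706709e-05] [1.37185996e-01 4.33756471e-01 8.30991546e-03 1.14767033e+00
 4.11701061e-04 8.78519902e-02]
```

View pics/w2.png

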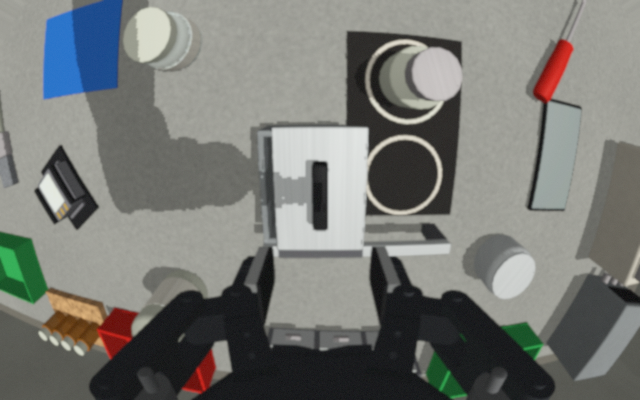

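The pot is upright inside the free ring (base about (405,80)). The bar is at (320,195) and the plate at (320,190). I'll measure these.

```bash
cat > m4.py <<'E'
from h import *
z=np.load("w2.npz"); im=z["im"]; p=dict(camera_matrix=z["K"],camera_from_world=z["T"])
H,S,V=[a.astype(int) for a in cv2.split(cv2.cvtColor(im,cv2.COLOR_RGB2HSV))]
def b(u0,u1,v0,v1): m=np.zeros(V.shape,bool); m[v0:v1,u0:u1]=1; return m
def hull(m,h,n):
    k,l,s,c=cv2.connectedComponentsWithStats(m.astype(np.uint8)); i=1+np.argmax(s[1:,4]); v,u=np.nonzero(l==i)
    W=wray(np.c_[u,v],p,h).astype(np.float32); r=cv2.minAreaRect(W); e=cv2.fitEllipse(cv2.convexHull(W))
    print(n,len(W),np.round(c[i]),"rect",np.round(r[0],1),np.round(r[1],1),round(r[2],2),"ell",np.round(e[0],1),np.round(e[1],1))
hull(b(305,335,155,240)&(V<60),83,"bar")
hull(b(268,372,122,252)&(V>125),63,"plate")
hull(b(360,446,130,218)&(V>120)&(z["d"]>0),0,"ring occ")
hull(b(360,430,36,128)&(V>140)&~b(386,470,44,110),0,"ring free part")
print("cap",wray([437,74],p,96))
hull(b(30,75,160,225)&(V>130)&(S<60),36,"label")
E
python3 m4.py
```

```text
bar 862 [319. 195.] rect [607.   82.9] [58.5 11.2] 3.16 ell [607.5  83.1] [17.6 65.1]
plate 10814 [321. 188.] rect [610.   83.2] [120.1 100.7] 2.88 ell [614.6  82.9] [140.8 151. ]
ring occ 1986 [392. 177.] rect [604.9 180.4] [ 99.9 110.1] 2.24 ell [661.5 188.8] [104.2 287.3]
ring free part 522 [390.  98.] rect [513.5 153.9] [93.5 49.2] 38.3 ell [499.1 170.9] [89.8 94.6]
cap [[498.79277989 168.69494817]]
label 1426 [ 43. 194.] rect [ 635.4 -306.1] [ 95.4 111.4] 5.54 ell [ 638.6 -319.7] [ 98.1 162.4]
```

Emit:
{"method": "apply_moves", "body": {"steps": [[0, -0.02, -0.8, 0, 0, 0, 50], [0, 0, -0.8, 0, 0, 0, 50], [0, 0, -0.6, 0, 0, 0, 50], [0, 0, -0.2, 0, 0, 0, 50], [0, 0, 0, 0, 0, 0, 50], [0, 0, 0, 0, 0, 0, 8], [0, 0, 0, 0, 0, 0, 8], [0, 0, 0, 0, 0, 0, 8], [0, 0, 0, 0, 0, 0, 8], [0, 0, 0, 0, 0, 0, 8]], "newtons": 40}}

```text
time: 6.65
tool_pos: [610.7, 83.3, 70.5]
eef_rot: [0.002, -0.026, 1.0, 0.0]
force: [-0.3, -0.0, 5.9]
grip_width: 12.8
gripper_force: 42.1
```

Emit:
{"method": "apply_moves", "body": {"steps": [[-0.01, 0.195, 0, 0, 0, 0, 8], [-0.01, 0.195, 0, 0, 0, 0, 8], [-0.01, 0.195, 0, 0, 0, 0, 8], [-0.01, 0.195, 0, 0, 0, 0, 8], [-0.01, 0.195, 0, 0, 0, 0, 8], [-0.01, 0.195, 0, 0, 0, 0, 8], [-0.01, 0.195, 0, 0, 0, 0, 8], [-0.01, 0.195, 0, 0, 0, 0, 8], [0, 0, 0, 0, 0, 0, 8], [0, 0, 0, 0, 0, 0, 8]]}}

```text
time: 7.65
tool_pos: [606.9, 157.7, 70.5]
eef_rot: [0.002, -0.025, 1.0, -0.004]
force: [0.5, -9.4, 8.6]
grip_width: 13.1
gripper_force: 42.4
```

Emit:
{"method": "apply_moves", "body": {"steps": [[0, 0, 0, 0, 0, 0, 50], [0, 0, 0, 0, 0, 0, 50], [0, 0, 0.5, 0, 0, 0, 50], [0, 0, 0.8, 0, 0, 0, 50], [0, -0.5, 0.8, 0, 0, 0, 85], [0, -0.85, 0.3, 0, 0, -0.0463, 85], [0, -0.85, 0, 0, 0, -0.0463, 85], [0, -0.85, 0, 0, 0, -0.0463, 85], [0, -0.85, 0, 0, 0, -0.0463, 85], [0, -0.85, 0, 0, 0, -0.0463, 85]]}}

```text
time: 8.65
tool_pos: [605.0, -77.5, 188.5]
eef_rot: [0.0, 0.333, 0.943, 0.0]
force: [0.2, -0.4, 0.0]
grip_width: 85.0
gripper_force: 0.0
```

Emit:
{"method": "apply_moves", "body": {"steps": [[0, -0.85, 0, 0, 0, -0.0463, 85], [0, -0.85, 0, 0, 0, -0.0463, 85], [0, -0.85, 0, 0, 0, 0, 85], [0, -0.85, 0, 0, 0, 0, 85], [0, -0.4, 0, 0, 0, 0, 85], [0, 0, 0, 0, 0, 0, 85], [0, 0, 0, 0, 0, 0, 85]]}}

```text
time: 9.35
tool_pos: [604.9, -265.7, 188.0]
eef_rot: [-0.001, 0.464, 0.886, 0.001]
force: [-0.1, 0.5, 0.2]
grip_width: 85.0
gripper_force: 0.0
```

Run:
```python
from h import *
im,d,p,s=wrist("w3"); print(s["tool_pos"],s["eef_rot"],s["joint_pos"])
np.savez("w3.npz",im=im,d=d,K=p["camera_matrix"],T=p["camera_from_world"])
```

```text
[ 604.92819034 -265.73104758  187.99720567] [-5.24333457e-04  4.64308496e-01  8.85673215e-01  5.49109850e-04] [-4.14467051e-01  5.15017340e-01  1.46361740e-01  1.20311190e+00
  1.16731165e-03  5.51240053e-01]
```

View pics/w3.png

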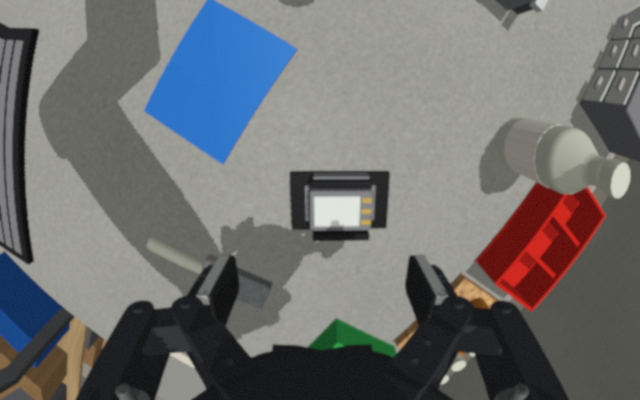

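The cradle appears level in the wrist view (base u 290–389), with the pack inside it (label (337,210), contacts (367,211)). The mat is at (222,80). I'll compute the centres.

Run:
```python
from h import *
z=np.load("w3.npz"); im=z["im"]; p=dict(camera_matrix=z["K"],camera_from_world=z["T"])
H,S,V=[a.astype(int) for a in cv2.split(cv2.cvtColor(im,cv2.COLOR_RGB2HSV))]
th=np.radians(34.7); ax=np.array([np.cos(th),np.sin(th)]); ay=np.array([-ax[1],ax[0]])
def rep(m,h,n):
    k,l,s,c=cv2.connectedComponentsWithStats(m.astype(np.uint8)); i=1+np.argmax(s[1:,4]); v,u=np.nonzero(l==i)
    W=wray(np.c_[u,v],p,h); r=cv2.minAreaRect(W.astype(np.float32)); a=np.percentile(W@ax,[1,99]); b=np.percentile(W@ay,[1,99])
    print(n,len(W),"uv",u.min(),u.max(),v.min(),v.max(),"rect",np.round(r[0],1),np.round(r[1],1),round(r[2],1),"ctr",np.round(ax*a.mean()+ay*b.mean(),1),"size",np.round([a[1]-a[0],b[1]-b[0]],1))
def b(u0,u1,v0,v1): m=np.zeros(V.shape,bool); m[v0:v1,u0:u1]=1; return m
rep(b(310,363,190,232)&(V>150)&(S<70),36,"label")
rep(b(284,395,165,232)&(V<60),8,"base")
rep(b(355,380,190,232)&(S>90)&(V>90),36,"brass")
rep((H>100)&(H<130)&(S>110)&b(130,310,0,175),3,"mat")
g=cv2.cvtColor(im,cv2.COLOR_RGB2GRAY)
for v in (197,211,224): print(v,g[v,286:394:2].tolist())
print(g[166:246,337].tolist())
```

```text
label 1517 uv 313 361 195 227 rect [ 635.5 -281.3] [49.9 35. ] 34.8 ctr [ 634.6 -281.2] size [48.3 33.9]
base 2105 uv 291 387 172 228 rect [ 637.1 -277.7] [106.3  65.5] 35.0 ctr [ 636.9 -277.5] size [105.2  64.2]
brass 51 uv 361 371 220 224 rect [ 667.  -273.9] [10.7  4.5] 34.3 ctr [ 667.  -273.9] size [10.6  4.6]
mat 13351 uv 145 295 0 163 rect [ 447.  -243.3] [149.  119.2] 90.0 ctr [ 448.1 -242.8] size [156.  163.4]
197 [157, 152, 104, 45, 43, 40, 42, 41, 43, 70, 103, 79, 109, 138, 181, 204, 205, 208, 207, 205, 206, 208, 207, 208, 208, 209, 210, 209, 210, 210, 209, 210, 209, 210, 211, 210, 208, 168, 141, 145, 145, 144, 140, 124, 103, 52, 37, 39, 38, 39, 45, 111, 152, 158]
211 [160, 157, 125, 52, 38, 40, 42, 41, 40, 66, 109, 88, 108, 138, 191, 225, 227, 227, 227, 227, 227, 227, 227, 226, 226, 226, 227, 227, 226, 226, 226, 227, 227, 227, 227, 227, 217, 170, 163, 167, 167, 166, 155, 129, 90, 39, 39, 38, 40, 35, 70, 139, 158, 159]
224 [156, 155, 135, 64, 39, 38, 39, 38, 40, 38, 33, 36, 98, 132, 185, 221, 223, 224, 223, 224, 224, 222, 204, 170, 166, 166, 175, 203, 202, 215, 221, 221, 221, 221, 221, 220, 202, 149, 152, 155, 154, 152, 123, 47, 34, 40, 38, 35, 33, 38, 99, 151, 158, 158]
[157, 159, 157, 151, 128, 89, 67, 67, 71, 80, 100, 116, 115, 82, 43, 36, 36, 41, 41, 39, 39, 40, 53, 68, 88, 111, 126, 131, 136, 151, 182, 209, 223, 226, 227, 227, 226, 226, 227, 227, 226, 227, 227, 227, 227, 227, 227, 227, 227, 227, 227, 227, 225, 219, 205, 187, 176, 172, 168, 154, 132, 103, 87, 79, 57, 38, 21, 18, 21, 24, 24, 24, 27, 38, 61, 88, 102, 103, 103, 103]
```

Run:
```python
from h import *
z=np.load("w3.npz"); p=dict(camera_matrix=z["K"],camera_from_world=z["T"])
th=np.radians(34.7); R=np.array([[np.cos(th),np.sin(th)],[-np.sin(th),np.cos(th)]])
W=wray([[309.5,209],[372,209],[337,190],[337,226.5]],p,36); L=W@R.T
print(L, "c",np.array([L[:2,0].mean(),L[2:,1].mean()])@R)
B=wray([[290.5,190],[389,190]],p,8)@R.T; print("base x",B[:,0].mean(),B[:,0])
print("tool",np.array([604.93,-265.73])@R.T)
```

```text
[[ 333.99573141 -590.4933046 ]
 [ 397.92925147 -590.516381  ]
 [ 361.60353077 -570.29589516]
 [ 362.30251941 -609.86707734]] c [ 636.79518885 -276.79702492]
base x 366.5541282094173 [312.26796187 420.84029455]
tool [ 346.06494698 -562.84259813]
```

Emit:
{"method": "apply_moves", "body": {"steps": [[0.33, -0.12, 0, 0, 0, 0, 85], [0.33, -0.12, -0.9, 0, 0, 0, 85], [0, 0, -0.9, 0, 0, 0, 85], [0, 0, -0.9, 0, 0, 0, 85], [0, 0, -0.6, 0, 0, 0, 85], [0, 0, -0.26, 0, 0, 0, 85], [0, 0, 0, 0, 0, 0, 85], [0, 0, 0, 0, 0, 0, 85]]}}

```text
time: 10.2
tool_pos: [639.4, -278.0, 12.0]
eef_rot: [0.001, 0.464, 0.886, 0.0]
force: [0.4, 0.0, -0.3]
grip_width: 84.9
gripper_force: 0.0
```

Emit:
{"method": "apply_moves", "body": {"steps": [[0, 0, 0, 0, 0, 0, 60], [0, 0, 0, 0, 0, 0, 60], [0, 0, 0, 0, 0, 0, 60], [0, 0, 0, 0, 0, 0, 60], [0, 0, 0, 0, 0, 0, 60]], "newtons": 50}}

```text
time: 10.7
tool_pos: [639.9, -279.2, 13.3]
eef_rot: [0.002, 0.464, 0.886, 0.0]
force: [-0.1, 0.4, 6.6]
grip_width: 62.6
gripper_force: 57.5
```

Emit:
{"method": "apply_moves", "body": {"steps": [[0, 0, 0.2, 0, 0, 0, 60], [0, 0, 0.5, 0, 0, 0, 60], [0, 0, 0.7, 0, 0, 0, 60], [0, 0, 0.2, 0, 0, 0, 60], [-0.77, 0.143, 0, 0, 0, 0, 60], [-0.77, 0.143, 0, 0, 0, 0, 60], [-0.77, 0.143, 0, 0, 0, 0, 60], [-0.77, 0.143, 0, 0, 0, 0, 60], [-0.77, 0.143, 0, 0, 0, 0, 60], [0, 0, 0, 0, 0, 0, 60]]}}

```text
time: 11.7
tool_pos: [437.1, -239.4, 88.7]
eef_rot: [-0.005, 0.465, 0.885, -0.0]
force: [0.5, -0.0, -2.3]
grip_width: 62.8
gripper_force: 56.5
```

Emit:
{"method": "apply_moves", "body": {"steps": [[0, 0, -0.5, 0, 0, 0, 60], [0, 0, -0.5, 0, 0, 0, 60], [0, 0, -0.3, 0, 0, 0, 60], [0, 0, -0.14, 0, 0, 0, 60], [0, 0, -0.1, 0, 0, 0, 60], [0, 0, -0.06, 0, 0, 0, 60], [0, 0, 0, 0, 0, 0, 60]]}}

```text
time: 12.4
tool_pos: [445.9, -242.8, 10.5]
eef_rot: [0.0, 0.464, 0.886, 0.0]
force: [0.7, 0.3, -1.5]
grip_width: 62.7
gripper_force: 56.5
```

Emit:
{"method": "apply_moves", "body": {"steps": [[0, 0, -0.03, 0, 0, 0, 60], [0, 0, -0.02, 0, 0, 0, 60], [0, 0, 0, 0, 0, 0, 60]]}}

```text
time: 12.7
tool_pos: [446.0, -242.9, 8.3]
eef_rot: [0.001, 0.464, 0.886, 0.0]
force: [0.3, -0.5, -0.2]
grip_width: 62.7
gripper_force: 56.6
```

Emit:
{"method": "apply_moves", "body": {"steps": [[0, 0, 0, 0, 0, 0, 85], [0, 0, 0, 0, 0, 0, 85], [0, 0, 0, 0, 0, 0, 85], [0, 0, 0.4, 0, 0, 0, 85], [0, 0, 0.8, 0, 0, 0, 85], [0, 0, 0.8, 0, 0, -0.0455, 85], [0, 0, 0.5, 0, 0, -0.0455, 85], [0, 0, 0, 0, 0, -0.0455, 85], [0, 0, 0, 0, 0, -0.0455, 85], [0, 0, 0, 0, 0, -0.0455, 85]]}}

```text
time: 13.7
tool_pos: [445.6, -242.7, 133.3]
eef_rot: [0.0, 0.747, 0.665, 0.0]
force: [-0.1, 0.1, -0.3]
grip_width: 85.0
gripper_force: 0.0
```

Emit:
{"method": "apply_moves", "body": {"steps": [[0, 0, 0, 0, 0, -0.0455, 72], [0, 0, 0, 0, 0, -0.0455, 72], [0, 0, 0, 0, 0, -0.0455, 72], [0, 0, 0, 0, 0, -0.0455, 72], [0, 0, 0, 0, 0, -0.0455, 72], [0, 0, 0, 0, 0, -0.0455, 72], [0, 0, 0, 0, 0, 0, 72], [0, 0, 0, 0, 0, 0, 72]]}}

```text
time: 14.5
tool_pos: [445.5, -242.6, 132.8]
eef_rot: [-0.0, 0.954, 0.299, -0.0]
force: [-0.1, -0.0, 0.1]
grip_width: 72.5
gripper_force: 0.0
```

Run:
```python
from h import *
im,d,p,s=wrist("w4"); print(s["tool_pos"],s["eef_rot"],s["joint_pos"])
np.savez("w4.npz",im=im,d=d,K=p["camera_matrix"],T=p["camera_from_world"])
```

```text
[ 445.45219966 -242.61912422  132.79126802] [-3.42092195e-05  9.54355217e-01  2.98673931e-01 -2.55608391e-05] [-4.98739489e-01  2.94012029e-01 -3.60913358e-01  9.15955659e-01
  1.08221342e-05  2.03624744e+00]
```

View pics/w4.png

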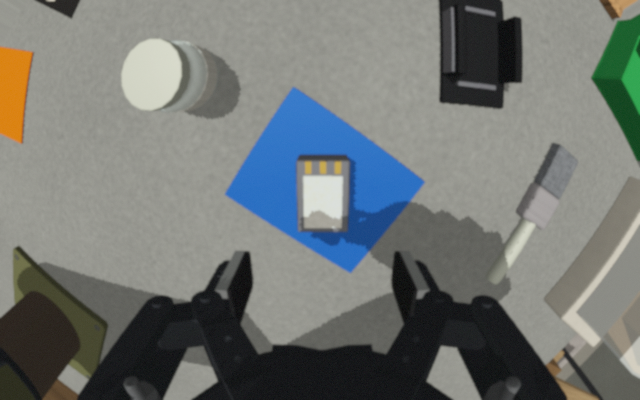

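The pack lies flat, label up, on the blue mat at (324,193), square to the gripper. I'll measure its offset.

Run:
```python
from h import *
z=np.load("w4.npz"); im=z["im"]; p=dict(camera_matrix=z["K"],camera_from_world=z["T"])
H,S,V=[a.astype(int) for a in cv2.split(cv2.cvtColor(im,cv2.COLOR_RGB2HSV))]
m=np.zeros(V.shape,bool); m[150:236,285:362]=1; m&=~((H>95)&(H<130)&(S>80))
k,l,s,c=cv2.connectedComponentsWithStats(m.astype(np.uint8)); i=1+np.argmax(s[1:,4]); v,u=np.nonzero(l==i)
W=wray(np.c_[u,v],p,31).astype(np.float32); print(u.min(),u.max(),v.min(),v.max(),cv2.minAreaRect(W))
m&=(V>150)&(S<60); v,u=np.nonzero(m); print("label",cv2.minAreaRect(wray(np.c_[u,v],p,31).astype(np.float32)))
```

```text
297 349 156 231 ((447.7255859375, -241.25), (65.77112579345703, 42.899044036865234), 34.854827880859375)
label ((437.9379577636719, -241.87881469726562), (65.08393859863281, 45.977989196777344), 25.423059463500977)
```

Emit:
{"method": "apply_moves", "body": {"steps": [[0.04, 0.026, -0.9, 0, 0, 0, 72], [0, 0, -0.9, 0, 0, 0, 72], [0, 0, -0.5, 0, 0, 0, 72], [0, 0, -0.18, 0, 0, 0, 72], [0, 0, 0, 0, 0, 0, 72], [0, 0, 0, 0, 0, 0, 40], [0, 0, 0, 0, 0, 0, 40], [0, 0, 0, 0, 0, 0, 40], [0, 0, 0, 0, 0, 0, 40], [0, 0, 0, 0, 0, 0, 40]]}}

```text
time: 15.55
tool_pos: [449.2, -242.3, 10.7]
eef_rot: [0.001, 0.955, 0.297, 0.001]
force: [0.4, -0.4, 6.9]
grip_width: 42.6
gripper_force: 53.0
```

Emit:
{"method": "apply_moves", "body": {"steps": [[0, 0, 0.3, 0, 0, 0, 40], [0, 0, 0.8, 0, 0, 0, 40], [0, 0, 0.9, 0, 0, 0, 40], [0.4, 0.776, 0, 0, 0, 0.0406, 40], [0.4, 0.776, 0, 0, 0, 0.0406, 40], [0.4, 0.776, 0, 0, 0, 0.0406, 40], [0.4, 0.776, 0, 0, 0, 0.0406, 40], [0.4, 0.776, 0, 0, 0, 0.0406, 40], [0.4, 0.776, 0, 0, 0, 0.0406, 40], [0.4, 0.776, 0, 0, 0, 0.0406, 40]]}}

```text
time: 16.55
tool_pos: [588.0, 32.0, 109.3]
eef_rot: [0.0, 0.731, 0.682, 0.0]
force: [1.4, -0.4, -1.7]
grip_width: 43.0
gripper_force: 52.0
```

Emit:
{"method": "apply_moves", "body": {"steps": [[0.4, 0.776, 0, 0, 0, 0.0406, 40], [0, 0, 0, 0, 0, 0, 40], [0, 0, 0, 0, 0, 0, 40], [0, 0, 0, 0, 0, 0, 40]]}}

```text
time: 16.95
tool_pos: [606.6, 68.3, 108.7]
eef_rot: [-0.0, 0.688, 0.725, -0.001]
force: [-1.2, 0.2, -1.0]
grip_width: 43.1
gripper_force: 52.0
```

Run:
```python
from h import *
im,d,p,s=wrist("w5"); print(s["tool_pos"],s["eef_rot"],s["joint_pos"],s["grip_width"],s["force"])
np.savez("w5.npz",im=im,d=d,K=p["camera_matrix"],T=p["camera_from_world"])
```

```text
[606.61411349  68.33205404 108.73892751] [-2.14538567e-04  6.88387156e-01  7.25343151e-01 -6.24520168e-04] [ 1.12421668e-01  4.76920888e-01 -1.35040998e-01  9.60066602e-01
 -4.75382677e-04  1.63094866e+00] 43.06516178228333 [-1.15344959  0.23617833 -1.03462483]
```

View pics/w5.png

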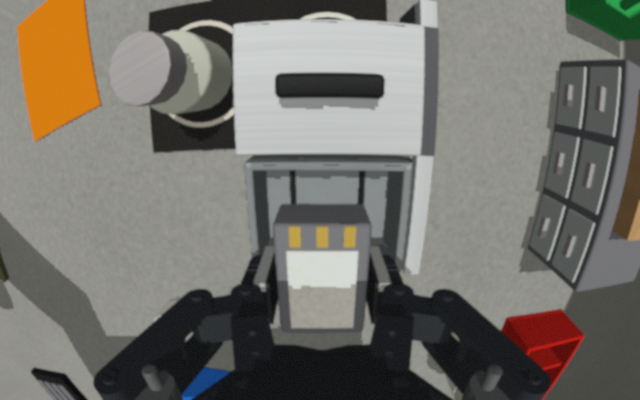

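The wrist view shows the pot still in its ring. The ribs are at u≈294 and 362 (v≈185), the pocket's far wall corners at (247,158) and (412,158), and the held pack's far edge at v≈207–222. I'll compute the remaining offset.

Run:
```python
from h import *
z=np.load("w5.npz"); im=z["im"]; p=dict(camera_matrix=z["K"],camera_from_world=z["T"])
g=cv2.cvtColor(im,cv2.COLOR_RGB2GRAY)
print(g[190,285:306].tolist(),g[190,352:374].tolist()); print(g[175,240:270].tolist(),g[175,400:430].tolist()); print(g[150:180,330].tolist())
print(g[235,268:300].tolist(),g[235,352:382].tolist()); print(g[196:232,322].tolist())
f=np.radians(3.0); R=np.array([[np.cos(f),np.sin(f)],[-np.sin(f),np.cos(f)]])
O=np.array([610.1,68.2])
for n,uv,h in(("rib",[[294,190],[362.5,190]],14),("corner",[[247,157],[412,157]],56),("packtop",[[276,225],[369,225],[322,222],[322,331]],129)):
    print(n,np.round((wray(uv,p,h)-O)@R.T,1))
print("tcp",(np.array([606.6,68.3])-O)@R.T)
```

```text
[139, 138, 136, 131, 111, 82, 54, 39, 38, 44, 70, 105, 130, 138, 139, 138, 139, 136, 139, 138, 136] [138, 139, 138, 137, 132, 113, 81, 45, 34, 38, 43, 65, 100, 128, 136, 139, 140, 139, 139, 139, 141, 139]
[148, 149, 148, 147, 142, 137, 133, 135, 134, 134, 132, 121, 102, 74, 58, 50, 52, 53, 51, 52, 51, 51, 52, 53, 53, 60, 71, 84, 90, 91] [55, 57, 70, 92, 114, 127, 133, 135, 134, 131, 122, 105, 92, 93, 108, 146, 179, 194, 197, 197, 195, 195, 195, 194, 193, 193, 191, 192, 192, 192]
[196, 191, 180, 154, 111, 73, 61, 59, 67, 72, 81, 95, 117, 124, 118, 118, 126, 131, 128, 120, 107, 97, 93, 91, 93, 95, 106, 113, 122, 133]
[58, 79, 111, 125, 120, 104, 105, 112, 118, 122, 124, 122, 122, 124, 123, 122, 121, 120, 123, 127, 137, 148, 156, 159, 159, 159, 159, 157, 159, 160, 160, 155] [159, 158, 154, 145, 132, 125, 120, 120, 121, 120, 121, 122, 120, 121, 119, 119, 113, 108, 105, 115, 129, 136, 136, 136, 137, 138, 137, 138, 136, 129]
[140, 141, 140, 140, 140, 142, 135, 121, 99, 79, 65, 67, 66, 67, 64, 67, 67, 65, 67, 64, 69, 68, 68, 68, 69, 71, 75, 87, 100, 113, 129, 145, 155, 158, 159, 159]
rib [[-26.    9.9]
 [ 29.1  10.1]]
corner [[-52.5  45.4]
 [ 55.7  45.8]]
packtop [[-23.3  29.2]
 [ 17.   29.3]
 [ -3.4  30.8]
 [ -3.2 -32. ]]
tcp [-3.48996978  0.2830388 ]
```

Emit:
{"method": "apply_moves", "body": {"steps": [[0.05, 0.03, -0.4, 0, 0, 0, 40], [0, 0, -0.2, 0, 0, 0, 40], [0, 0, 0, 0, 0, 0, 40], [0, 0, 0, 0, 0, 0, 40], [0, 0, 0, 0, 0, 0, 40], [0, 0, 0, 0, 0, 0, 40]]}}

```text
time: 17.6
tool_pos: [610.5, 70.5, 79.6]
eef_rot: [0.0, 0.688, 0.726, 0.001]
force: [0.5, 0.1, -1.9]
grip_width: 43.1
gripper_force: 52.0
```

Emit:
{"method": "apply_moves", "body": {"steps": [[0.014, 0, -0.3, 0, 0, 0, 40], [0, 0, -0.3, 0, 0, 0, 40], [0, 0, -0.3, 0, 0, 0, 40], [0, 0, -0.2, 0, 0, 0, 40], [0, 0, -0.1, 0, 0, 0, 40], [0, 0, -0.06, 0, 0, 0, 40], [0, 0, 0, 0, 0, 0, 40], [0, 0, 0, 0, 0, 0, 40], [0, 0, 0, 0, 0, 0, 40]]}}

```text
time: 18.5
tool_pos: [611.3, 70.6, 16.5]
eef_rot: [0.0, 0.688, 0.726, 0.0]
force: [0.1, -0.3, -1.5]
grip_width: 43.1
gripper_force: 52.1
```

Still hanging free with no side contact, so I'll lower the last few millimetres.

Emit:
{"method": "apply_moves", "body": {"steps": [[0, 0, -0.02, 0, 0, 0, 40], [0, 0, -0.02, 0, 0, 0, 40], [0, 0, -0.02, 0, 0, 0, 40], [0, 0, 0, 0, 0, 0, 40], [0, 0, 0, 0, 0, 0, 40]]}}

```text
time: 19.0
tool_pos: [610.9, 70.6, 13.7]
eef_rot: [0.0, 0.688, 0.726, 0.0]
force: [-1.7, 0.6, 5.5]
grip_width: 42.7
gripper_force: 52.9
```

Emit:
{"method": "apply_moves", "body": {"steps": [[0, 0, 0, 0, 0, 0, 58], [0, 0, 0, 0, 0, 0, 58], [0, 0, 0, 0, 0, 0, 58], [0, 0, 0.3, 0, 0, 0, 58], [0, 0, 0.8, 0, 0, 0, 58], [0, 0, 0.9, 0, 0, 0, 58], [0, 0, 0.9, 0, 0, 0.0455, 50], [0, 0, 0, 0, 0, 0, 50], [0, 0, 0, 0, 0, 0, 50]]}}

```text
time: 19.9
tool_pos: [611.8, 70.7, 159.1]
eef_rot: [0.001, 0.635, 0.773, 0.001]
force: [0.6, -0.4, -0.7]
grip_width: 49.9
gripper_force: 0.0
```

Run:
```python
from h import *
im,d,p,s=wrist("w6"); print(s["tool_pos"],s["eef_rot"],s["grip_width"])
f=np.radians(3.0); R=np.array([[np.cos(f),np.sin(f)],[-np.sin(f),np.cos(f)]]); O=np.array([611.5,69.0])
H,S,V=[a.astype(int) for a in cv2.split(cv2.cvtColor(im,cv2.COLOR_RGB2HSV))]
v,u=np.mgrid[0:400,0:640]; W=wray(np.c_[u.ravel(),v.ravel()],p,34); L=((W-O)@R.T).reshape(400,640,2)
win=(abs(L[...,0])<24)&(abs(L[...,1])<34)
for n,m in(("label",win&(V>140)&(S<60)),("brass",win&(S>90)&(V>90))):
    if m.sum()<5: print(n,m.sum()); continue
    Q=L[m]; print(n,m.sum(),np.round(np.percentile(Q,[2,98],axis=0),1).tolist(),cv2.minAreaRect(Q.astype(np.float32)))
g=cv2.cvtColor(im,cv2.COLOR_RGB2GRAY)
for yy in (-20,0,20):
    row=[]
    for xx in range(-44,46,2):
        i=np.argmin(((L-[xx,yy])**2).sum(-1)); row.append(int(g.ravel()[i]))
    print(yy,row)
row=[]
for yy in range(-44,46,2):
    i=np.argmin(((L-[-10,yy])**2).sum(-1)); row.append(int(g.ravel()[i]))
print("y",row)
```

```text
[611.81708203  70.67799425 159.11259952] [0.00114177 0.63472987 0.77273237 0.00117307] 49.85496862741829
label 1985 [[-17.6, -28.1], [15.7, 19.8]] ((-0.9619617462158203, -0.9647712707519531), (34.940147399902344, 56.82695007324219), 0.22543734312057495)
brass 182 [[-15.1, 20.6], [13.2, 29.9]] ((-0.9326066970825195, 25.22806739807129), (28.87839126586914, 9.6397123336792), 0.028030650690197945)
-20 [140, 141, 142, 141, 142, 141, 139, 116, 47, 108, 132, 116, 124, 144, 200, 219, 219, 219, 219, 219, 219, 219, 219, 219, 219, 219, 219, 220, 220, 214, 143, 124, 105, 49, 44, 105, 138, 142, 141, 142, 141, 142, 141, 120, 67]
0 [143, 142, 143, 142, 141, 143, 139, 100, 49, 89, 134, 120, 129, 151, 209, 219, 219, 219, 218, 218, 219, 219, 219, 219, 219, 219, 219, 219, 219, 209, 153, 126, 109, 44, 49, 116, 139, 143, 143, 142, 144, 143, 142, 130, 76]
20 [141, 142, 141, 141, 142, 141, 141, 116, 46, 108, 133, 121, 130, 130, 139, 156, 155, 139, 143, 138, 137, 152, 154, 142, 133, 134, 140, 153, 150, 142, 129, 126, 106, 59, 39, 123, 142, 142, 142, 142, 143, 143, 141, 122, 67]
y [79, 78, 78, 78, 79, 79, 90, 123, 181, 217, 218, 219, 219, 219, 219, 219, 219, 220, 219, 218, 218, 218, 219, 219, 219, 219, 219, 218, 220, 219, 219, 182, 139, 145, 150, 138, 120, 91, 120, 138, 138, 104, 68, 74, 161]
```

The pack lies square between both ribs, centred within about 1 mm. Next I'll go back to the cover bar.

Emit:
{"method": "apply_moves", "body": {"steps": [[-0.01, 0.174, 0, 0, 0, 0.0455, 50], [-0.01, 0.174, 0, 0, 0, 0.0455, 50], [-0.01, 0.174, 0, 0, 0, 0.0455, 50], [-0.01, 0.174, 0, 0, 0, 0.0455, 50], [-0.01, 0.174, 0, 0, 0, 0.0455, 50], [-0.01, 0.174, 0, 0, 0, 0.0455, 50], [-0.01, 0.174, 0, 0, 0, 0.0455, 50], [-0.01, 0.174, 0, 0, 0, 0.0455, 50], [-0.01, 0.174, 0, 0, 0, 0.0455, 50], [-0.01, 0.174, 0, 0, 0, 0.0455, 50]]}}

```text
time: 20.95
tool_pos: [604.0, 157.5, 155.0]
eef_rot: [-0.002, -0.03, 1.0, -0.001]
force: [0.1, -0.2, -0.4]
grip_width: 49.8
gripper_force: 0.0
```

Emit:
{"method": "apply_moves", "body": {"steps": [[0, 0, -0.8, 0, 0, 0, 50], [0, 0, -0.7, 0, 0, 0, 50], [0, 0, -0.3, 0, 0, 0, 50], [0, 0, 0, 0, 0, 0, 50], [0, 0, 0, 0, 0, 0, 8], [0, 0, 0, 0, 0, 0, 8], [0, 0, 0, 0, 0, 0, 8], [0, 0, 0, 0, 0, 0, 8], [0, 0, 0, 0, 0, 0, 8]], "newtons": 40}}

```text
time: 21.85
tool_pos: [606.4, 157.6, 68.8]
eef_rot: [0.001, -0.027, 1.0, 0.0]
force: [-0.3, -0.7, 3.0]
grip_width: 13.0
gripper_force: 42.1
```

Emit:
{"method": "apply_moves", "body": {"steps": [[0.01, -0.186, 0, 0, 0, 0, 8], [0.01, -0.186, 0, 0, 0, 0, 8], [0.01, -0.186, 0, 0, 0, 0, 8], [0.01, -0.186, 0, 0, 0, 0, 8], [0.01, -0.186, 0, 0, 0, 0, 8], [0.01, -0.186, 0, 0, 0, 0, 8], [0.01, -0.186, 0, 0, 0, 0, 8], [0.01, -0.186, 0, 0, 0, 0, 8], [0.01, -0.186, 0, 0, 0, 0, 8], [0.01, -0.186, 0, 0, 0, 0, 8]]}}

```text
time: 22.85
tool_pos: [611.0, 67.4, 68.8]
eef_rot: [0.001, -0.028, 1.0, 0.005]
force: [-2.3, 25.3, 4.7]
grip_width: 13.0
gripper_force: 42.6
```

Emit:
{"method": "apply_moves", "body": {"steps": [[0, 0, 0, 0, 0, 0, 8], [0, 0, 0, 0, 0, 0, 8], [0, 0, 0, 0, 0, 0, 8]]}}

```text
time: 23.15
tool_pos: [611.0, 67.6, 68.8]
eef_rot: [0.001, -0.028, 1.0, 0.004]
force: [-1.1, 11.3, 5.4]
grip_width: 12.7
gripper_force: 42.6
```

The cover moved 90 mm and met its stop, so it's shut. I'll release, retreat and check.

Emit:
{"method": "apply_moves", "body": {"steps": [[0, 0, 0, 0, 0, 0, 50], [0, 0, 0, 0, 0, 0, 50], [0, 0, 0, 0, 0, 0, 50], [0, 0, 0.5, 0, 0, 0, 50], [0, 0, 0.8, 0, 0, 0, 50], [0, 0, 0.8, 0, 0, 0, 50], [-0.4, -0.4, 0.4, 0, 0, 0, 50], [-0.6, -0.6, 0, 0, 0, 0, 50], [-0.6, -0.6, 0, 0, 0, 0, 50], [-0.6, -0.6, 0, 0, 0, 0, 50]]}}

```text
time: 24.15
tool_pos: [499.4, -46.9, 192.8]
eef_rot: [0.0, -0.027, 1.0, -0.0]
force: [-0.4, -1.4, 0.8]
grip_width: 50.0
gripper_force: 0.0
```

Emit:
{"method": "apply_moves", "body": {"steps": [[-0.6, -0.6, 0, 0, 0, 0, 50], [-0.6, -0.6, 0, 0, 0, 0, 50], [0, 0, 0, 0, 0, 0, 50], [0, 0, 0, 0, 0, 0, 50], [0, 0, 0, 0, 0, 0, 50]]}}

```text
time: 24.65
tool_pos: [441.5, -105.5, 192.9]
eef_rot: [0.0, -0.027, 1.0, -0.0]
force: [0.8, -0.5, -0.1]
grip_width: 49.9
gripper_force: 0.0
```

Run:
```python
from h import *
im,d,p=grab("top"); z=cloud(d,p)[...,2]; V=im.max(-1).astype(int)
def b(u0,u1,v0,v1): m=np.zeros(V.shape,bool); m[v0:v1,u0:u1]=1; return m
blob(b(276,300,162,190)&(V<90),p,83,"bar")
blob(b(236,276,186,230)&(z>88)&(z<110),p,96,"cap")
im,d,p=grab("scene"); z=cloud(d,p)[...,2]; V=im.max(-1).astype(int)
blob(b(335,372,200,236)&(V<80),p,83,"bar scene")
print(robot.observe()["tool_pos"],robot.observe()["force"])
```

```text
bar 90 px [286. 175.] mean [607.5  65.4] rect [607.3  65.3] [57.3 12.5] 0.1 ell (array([607.9,  65.2]), array([15.7, 67.2]))
cap 163 px [252. 210.] mean [498.1 167.3] rect [498.7 167.6] [42.9 39.8] 89.4 ell (array([498. , 167.2]), array([41.5, 43.8]))
bar scene 141 px [352. 214.] mean [622.8  68.2] rect [621.5  68. ] [77.2 15.5] 2.9 ell (array([622.3,  68.2]), array([17.1, 85.2]))
[ 441.68093076 -105.01391959  192.76285894] [ 0.5629297  -0.97950286  0.25437611]
```

```bash
python3 -c "
from workcell import robot
print(robot.close_job())"
```

```text
the job is handed in; nothing more can be done
None
```

The job is handed in; the simulator returned no verdict. By my measurements the pot stands within about 4 mm of the free ring's centre, the pack lies flat between the ribs within about 2 mm of the middle with its label up, the cover is against its shut stop, and the arm is clear of everything.

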